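# Gauge the free depth of a dry block well

### The arm

A 6-joint arm with a two-finger parallel gripper is mounted at the origin on the work surface; the furniture and walls round the work are solid. World frame = base frame: x ahead of the robot, y to its left, z up, the work surface at z = 0. Lengths are in m, angles in rad, forces in N, time in s.
With the tool pointing down it reaches from about 0.35 to 0.775 m from the base axis. Payload 5.5 kg.
Tool frame: the origin (TCP) lies at the very end of the fingers, on their centre line; the grasp point (between the pads) lies 19 mm behind it; z points along the fingers, y is the line along which they close (so a half turn about z gives the same grasp; the last joint's range is limited). The gripper opens to 85 mm and grips with 20 to 120 N. Pads are 22 mm wide; open, the fingers measure 114 mm over their backs; the gripper's body (76 mm by 85 mm) begins 54 mm behind the grasp point. The pads swing forward as they close: fully open they stand 13 mm farther back than shut.
Start: joints at [1.176, 0.313, 0.046, 1.304, 0, 1.431], TCP at [0.145, 0.556, 0.231] pointing down, gripper open.
Joint ranges: [-2.76, 2.76], [-0.86, 1.69], [-1.03, 1.26], [-2.2, 2.34], [-1.47, 1.5], [-3.14, 3.14]. Speed limits (rad/s): [2.57, 2.57, 3.14, 3.14, 3.14, 3.14].

### API

Orientations are given as a unit quaternion [w, x, y, z].
In Python, from workcell import env, cams, ticket, spotter gives the robot as it stands.
- The arm moves only by the tool jog_arm, never from a script. Its argument "increments" is a list that holds one entry, the list of rows, each a list of 7 numbers: the shift along the tool's x, y, z in units of 0.25 m (1.0 is 0.25 m), then the turn, a rotation vector about the tool's x, y, z in units of 180 degrees (1.0 is 180 degrees), then the closure in counts, from 0 (fully open) to 255 (shut). A call has 1 to 20 rows; each row shifts and turns the commanded pose from where the row before left it, along the tool's axes as they then stand; what a row does not reach is not made up. A row lasts 1/10 s, in which the tool goes at most 50 mm and 8.59 degrees, less where a joint would pass 70% of its speed; a pose out of reach is approached as far as the arm can. A call with a number of a shift or a turn outside -1 to 1 is refused whole. A call with a gripper value outside its range is refused whole. The fingers move at their own pace and stop on an object; "force" is the grip in N (left out, the last holds). Time passes only in rows, so rows that do not move let the fingers close. It gives the time, the measured TCP pose, the force, the opening and the grip force at its end, in the units of the state.
- env.get_state(): the state, without advancing time (a new reading comes with each control period).
- cams.read_camera(name): name is "side" or "top"; returns a dict with "pixels" (384x512x3 uint8, red, green, blue), "fx", "fy", "cx", "cy" (pixels), "xyz" and "attitude" of the camera in the world. Camera axes: x right, y down, z forward; pixel columns grow to the right and rows downward; lengths in m; the calibration is good to about 2 mm. A picture is of the moment at which its call begins. There is no depth.
- ticket.hand_in(): hands the job in; it is judged then, once.
Trained networks look in the newest picture that a camera, given by its name, has taken for a name from the list of things; names that differ only in an ending like _2 or _b are one class to them, and where a whole thing is asked for, a point or a joint stands for the part that bears it (a point fixed in the world has none). Each returns a list of dicts, best first, with "conf" (0 to 1); they miss things now and then, are a little off and sometimes report something else, mostly with a low value. They report only what shows in the picture. A call takes as long as a camera call.
- spotter.find_in(target, camera): "uv" ([column, row] in pixels, amid what is visible of it).
- spotter.cut_out(target, camera): "region" (384x512 bool, what is visible of it) and "uv" ([column, row] in pixels, amid what is visible of it).
- spotter.landmark_of(target, camera): "uv" ([column, row] in pixels: a listed point, or the origin of a listed thing).
The state is a dict: "clock": time; "joint_pos": joint angles; "qvel": joint speeds; "tau": joint torques, N m; "tcp_pos": TCP position; "orientation": TCP orientation; "wrist_force": force on the tool from outside, world axes, zero at the start; "ft_torque": the same for the moment, N m; "finger_gap": finger opening in m; "grip_force": force on a finger pad.
Only numpy, scipy, OpenCV 4.12 (cv2) and the standard library are available. Lean on these libraries where they do the work, as an engineer would, in place of code of your own. Each camera call takes 0.05 s, during which the arm holds its last target. There are 200 camera calls.

### The job

Take the free depth of the wide centre well of the dry block heater with the rod depth gauge: stand the gauge on the aluminium block with its foot flat and its rod over that well, and gently lower the rod by its knob until you feel the tip rest on the bottom. Then lock the rod at that height by closing the red clamp lever fully against the post, and leave the gauge standing there locked, foot flat and tip still on the bottom, so that it can be read. Press the tip only lightly (15 N would mark the bottom), set the gauge down without a bump, and leave the other things on the bench alone.

Things in the scene. Friction and masses are not known exactly. Their poses are not given: they have to be found in the camera images.
- depth_gauge: rod depth gauge, loose, 0.52 kg, upright. Origin: centre of the foot's underside, on the rod's axis; z up. Foot: flat steel bar 36 (x) x 84 (y) x 12 mm. Post: x -9 to +10, y -11 to +11 mm, top 40 mm up. A 6 mm rod with a black knob slides (does not turn) through both: 0 to 60 mm out of the foot, at the start fully up, tip level with the underside. 2 N drag holds it
- rod_knob (a point): centre of the black knob on top of the rod, 18 mm in diameter, 16 mm high; rod fully up: 119.5 mm above the foot's underside; it goes down with the rod. The rod stops at the top of its travel, so lifting it by the knob lifts the whole gauge. Rod and knob weigh 60 g
- clamp_lever (a joint): angle of the red clamp lever, rad. Pivot level, along the gauge's y, at x = +16 mm, 22 mm above the underside. At 0 it leans 0.70 rad out to the gauge's +x (open); at 0.70 it stands upright by the post (clamped; starts to bite at 0.5). Stays where left. To close, pinch lever and post together over the gauge's x: 48 mm wide open, 30 mm shut, under 10 N
- lever_tip (a point): outer end of the red clamp lever, 28 mm from its pivot; a round bar 7 mm thick, 13 mm long along the gauge's y. Upright it is 50 mm above the foot's underside, fully open 43 mm
- dry_block: laboratory dry block heater, fixed, cold and unplugged: white case 124 (x) x 112 (y) mm, 74 mm high, control panel toward its own -x; in it a square aluminium block, 88 x 88 mm, with nine wells, its flat top 86 mm above the bench and 12 mm above the case. Origin: on the bench straight under the wide centre well
- well_mouth (a point): middle of the mouth of the wide centre well, level with the block's top; z up. The well is 14 mm in diameter, dark inside (the eight others 10.5 mm, in a square grid of 28 mm) and straight. A rigid white spacer pad is its bottom, at an unknown depth of 42 to 54 mm below the mouth
- label_tape: roll of cream label tape lying flat, 68 mm across, 19 mm high. Bystander. Origin: centre of its underside
- tube15_3: capped conical 15 ml tube lying on its side, 118 x 21 x 20 mm, blue cap. Bystander. Origin: centre of its underside
- forceps_blunt: steel forceps lying flat, 127 x 16 x 7 mm. Bystander. Origin: centre of its underside
- yellow_cap_bottle: small clear bottle with a yellow cap, 44 mm across, 107 mm high, standing. Bystander. Origin: centre of its underside

How it is judged:
By the outcome, as a careful person would: the job done as asked, in the order asked, and still so for the second after the job is handed in, with the robot touching nothing.
It also fails if it takes over 54 s, if anything falls off the work surface, if the arm or the gripper's body presses on something with over 40 N, if the wrist force passes 120 N, or if a joint passes its speed limit or range.

## Working session

There is one attempt and no reset: what is moved stays moved. The work goes in short steps, Python scripts to look and compute and a tool call to move; the robot and the scene stay as the last step left them, time stands still between calls to the robot, and variables do not carry over. Pictures are saved under pics/ and viewed, at most 10 in all, crops included, and the job is handed in when it is done.

Besides the shell and the picture viewer there is one more tool, called after "Request:" by a JSON object that holds its "op" and its "data". jog_arm: Moves the arm, as the interface text tells. Shifts and turns lie within -1 to 1; 1 stands for 0.25 m of shift or 180 degrees of turn. Its arguments: {"type":"object","properties":{"increments":{"type":"array"},"force":{"type":"number"}},"required":["increments"]}

```bash
ls; mkdir -p pics; cat > h.py <<'E'
import numpy as np, cv2
from scipy.spatial.transform import Rotation as R
from workcell import env, cams, ticket, spotter
def att(a):
    a=np.array(a,float)
    return a if a.shape==(3,3) else R.from_quat(a[[1,2,3,0]]).as_matrix()
def ray(im,uv):
    d=np.array([(uv[0]-im['cx'])/im['fx'],(uv[1]-im['cy'])/im['fy'],1]);return np.array(im['xyz']),att(im['attitude'])@d
def onz(im,uv,z):
    o,d=ray(im,uv);return o+d*(z-o[2])/d[2]
def proj(im,p):
    c=att(im['attitude']).T@(np.array(p)-im['xyz']);return np.array([im['fx']*c[0]/c[2]+im['cx'],im['fy']*c[1]/c[2]+im['cy']])
def tri(a,ua,b,ub):
    o1,d1=ray(a,ua);o2,d2=ray(b,ub)
    s=np.linalg.lstsq(np.c_[d1,-d2],o2-o1,rcond=None)[0]
    p,q=o1+d1*s[0],o2+d2*s[1];return (p+q)/2,np.linalg.norm(p-q)
E
python3 - <<'E'
from h import *
np.set_printoptions(precision=4,suppress=True)
ims={}
for n in("side","top"):
    im=ims[n]=cams.read_camera(n);cv2.imwrite(f'pics/{n}0.png',im['pixels'][:,:,::-1]);print(n,im['xyz'],im['attitude'],im['fx'])
P={}
for t in("depth_gauge","rod_knob","lever_tip","well_mouth","dry_block","label_tape","tube15_3","forceps_blunt","yellow_cap_bottle"):
    for n in ims:
        r=spotter.landmark_of(t,n)
        P[t,n]=r[0]['uv'] if r else None
        print(t,n,[(np.round(q['uv'],1),round(q['conf'],2)) for q in r[:2]])
    if P[t,'side'] is not None and P[t,'top'] is not None: print(tri(ims['side'],P[t,'side'],ims['top'],P[t,'top']))
print(env.get_state())
E
```

```text
pics
side [ 0.1515 -0.8253  0.4984] [-0.5098  0.837  -0.1762  0.092 ] 374.2529710204463
top [ 0.3653 -0.0913  1.4345] [-0.0268  0.7095 -0.7037  0.0251] 461.9148206285331
depth_gauge side [(array([363.8, 229.5]), 0.76)]
depth_gauge top [(array([309. , 132.1]), 0.92)]
(array([ 0.6505, -0.2458,  0.0031]), np.float64(0.001788135828724303))
rod_knob side [(array([372.9, 187. ]), 0.66)]
rod_knob top [(array([316.4, 125.9]), 0.38)]
(array([ 0.648 , -0.2562,  0.1196]), np.float64(0.004097202573140078))
lever_tip side [(array([373.8, 212.9]), 0.57)]
lever_tip top [(array([305.5, 114.9]), 0.6), (array([275.6, 180.9]), 0.21)]
(array([ 0.6946, -0.2294,  0.0286]), np.float64(0.011967042931799605))
well_mouth side [(array([282.7, 194.3]), 0.6)]
well_mouth top [(array([276.1, 180.2]), 0.86), (array([306.8, 117.2]), 0.25)]
(array([ 0.4911, -0.1409,  0.0823]), np.float64(0.0009796351682664225))
dry_block side [(array([280.3, 222.7]), 0.58)]
dry_block top [(array([275.6, 183.3]), 0.56)]
(array([ 0.4869, -0.1415,  0.006 ]), np.float64(0.004698200748867243))
label_tape side [(array([249.2, 174.3]), 0.54
[... 426 characters left out ...]
loat64(0.00190303180014234))
yellow_cap_bottle side [(array([198. , 294.4]), 0.65)]
yellow_cap_bottle top [(array([323.4, 260.8]), 0.74)]
(array([ 0.2465, -0.29  , -0.0001]), np.float64(0.009927547611583551))
{'clock': 1.0, 'joint_pos': array([ 1.1764,  0.3132,  0.0461,  1.3036, -0.    ,  1.4312]), 'qvel': array([-0.0014, -0.0014,  0.0016, -0.0004,  0.0006, -0.0014]), 'tau': array([ -0.0003, -48.0478,  29.8817,   0.0003,  -0.0001,  -0.    ]), 'tcp_pos': array([0.145 , 0.5565, 0.2313]), 'orientation': array([0.    , 0.1271, 0.9919, 0.    ]), 'wrist_force': array([ 0.4669, -0.7153, -0.2182]), 'ft_torque': array([ 0.0088,  0.0223, -0.0217]), 'grip_force': 0.0, 'finger_gap': 0.08540560630910193}
```

```bash
python3 - <<'E'
import cv2,numpy as np
a=cv2.imread('pics/top0.png')[85:235,230:390];b=cv2.imread('pics/side0.png')[150:270,220:420]
a=cv2.resize(a,None,fx=3.9,fy=3.9,interpolation=2);b=cv2.resize(b,None,fx=4,fy=4,interpolation=2)
cv2.imwrite('pics/a0.png',a);cv2.imwrite('pics/b0.png',b)
E
```

```text
(no output)
```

View pics/a0.png

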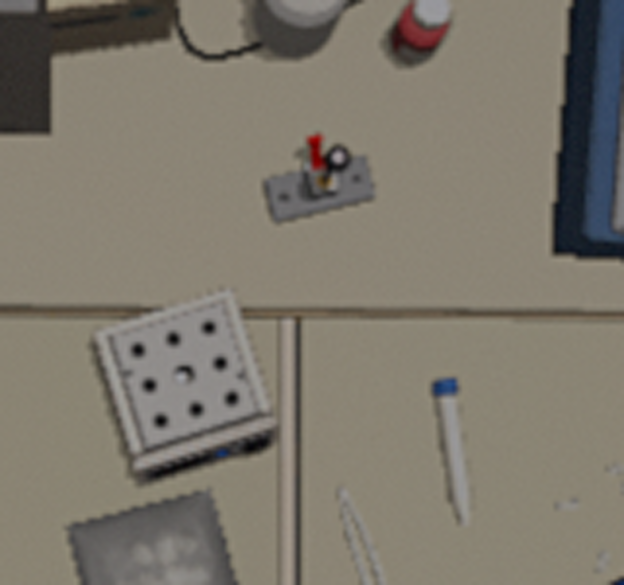

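View pics/b0.png

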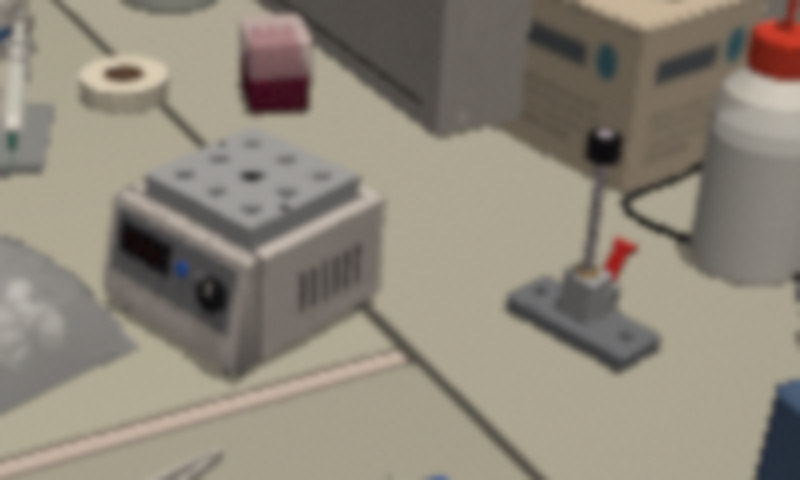

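The top crop shows the gauge foot centred near px (312,133) with the red lever pointing away from the robot (+x) and its tip near (311,120). The knob is at (316.7,125.5). The block's centre well is at about (277,181), with the control panel facing the robot. The side view agrees: knob (371,187), well (283,194).

```bash
cat >> h.py <<'E'
np.set_printoptions(precision=4,suppress=True)
from scipy.optimize import least_squares
def fit(obs,x0):
    "obs: (im, uv, local xyz, weight); fit x,y,z,yaw"
    def f(p):
        M=R.from_euler('z',p[3]).as_matrix()
        return np.concatenate([w*(proj(im,p[:3]+M@np.array(l))-uv) for im,uv,l,w in obs])
    return least_squares(f,x0,loss='soft_l1')
E
python3 - <<'E'
from h import *
T=cams.read_camera('top');S=cams.read_camera('side')
c=lambda p:np.array(p)/3.9+[230,85]
s=lambda p:np.array(p)/4+[220,150]
# foot top corners: which image corner -> local (x fwd=up in image, y left)
o=[(T,c((265,180)),(.018,.042,.012),1),(T,c((365,157)),(.018,-.042,.012),1),(T,c((374,195)),(-.018,-.042,.012),1),(T,c((277,221)),(-.018,.042,.012),1),
 (T,c((338,156)),(0,0,.1275),1),(S,s((603,147)),(0,0,.1195),1),(S,s((588,270)),(0,0,.040),.5)]
r=fit(o,[.65,-.25,0,.2]);print('gauge',r.x,r.fun)
o=[(T,c((x,y)),(i*.028,j*.028,.086),1) for x,y,i,j in[(138,350,1,1),(173,339,1,0),(209,328,1,-1),(149,385,0,1),(184,375,0,0),(220,363,0,-1),(161,421,-1,1),(196,409,-1,0),(232,398,-1,-1)]]
o+=[(S,s((x,y)),(i*.028,j*.028,.086),1) for x,y,i,j in [(252,177,0,0),(184,176,0,1),(322,176,0,-1)][:1]]
r=fit(o,[.49,-.14,0,.3]);print('block',r.x,r.fun)
E
```

```text
gauge [ 0.646  -0.2548  0.001   0.2577] [-0.3747 -0.2536  0.062  -0.9384  0.7278  0.3834 -0.5221  0.3213  0.0663
  0.3024  0.0979 -0.0596 -0.0792  0.22  ]
block [ 0.4892 -0.1447 -0.0013  0.317 ] [-0.0297  0.0294  0.0723 -0.0335 -0.0898 -0.0939  0.062   0.1056  0.176
 -0.2216  0.0258 -0.0337 -0.0942 -0.0481  0.0317  0.1294 -0.1064  0.0529
 -0.0926  0.0124]
```

Request:
{"op": "jog_arm", "data": {"increments": [[[0, 0, 0, 0, 0, -0.0408, 0], [0, 0, 0, 0, 0, -0.0408, 0], [0, 0, 0, 0, 0, -0.0408, 0], [0, 0, 0, 0, 0, -0.0408, 0], [-0.0462, -0.152, 0, 0, 0, 0, 0], [-0.0462, -0.152, 0, 0, 0, 0, 0], [-0.0462, -0.152, 0, 0, 0, 0, 0], [-0.0462, -0.152, 0, 0, 0, 0, 0], [-0.0462, -0.152, 0, 0, 0, 0, 0], [-0.0462, -0.152, 0, 0, 0, 0, 0], [-0.0462, -0.152, 0, 0, 0, 0, 0], [-0.0462, -0.152, 0, 0, 0, 0, 0], [-0.0462, -0.152, 0, 0, 0, 0, 0], [-0.0462, -0.152, 0, 0, 0, 0, 0], [-0.0462, -0.152, 0, 0, 0, 0, 0], [-0.0462, -0.152, 0, 0, 0, 0, 0], [-0.0462, -0.152, 0, 0, 0, 0, 0], [-0.0462, -0.152, 0, 0, 0, 0, 0], [-0.0462, -0.152, 0, 0, 0, 0, 0], [-0.0462, -0.152, 0, 0, 0, 0, 0]]], "force": 30}}

```text
clock: 3.1
tcp_pos: [0.4794, 0.0141, 0.2315]
orientation: [0.0, -0.128, 0.992, 0.0]
wrist_force: [0.4, 1.1, -1.1]
finger_gap: 0.0853
grip_force: 0.0
```

Request:
{"op": "jog_arm", "data": {"increments": [[[-0.0462, -0.152, 0, 0, 0, 0, 0], [-0.0462, -0.152, 0, 0, 0, 0, 0], [-0.0462, -0.152, 0, 0, 0, 0, 0], [-0.0462, -0.152, 0, 0, 0, 0, 0], [-0.0462, -0.152, 0, 0, 0, 0, 0], [-0.0462, -0.152, 0, 0, 0, 0, 0], [-0.0462, -0.152, 0, 0, 0, 0, 0], [-0.0462, -0.152, 0, 0, 0, 0, 0], [0, 0, 0, 0, 0, 0, 0], [0, 0, 0, 0, 0, 0, 0]]]}}

```text
clock: 4.1
tcp_pos: [0.6454, -0.2554, 0.2299]
orientation: [-0.001, -0.128, 0.992, 0.001]
wrist_force: [-0.1, 1.1, 0.3]
finger_gap: 0.0854
grip_force: 0.0
```

```bash
cat >> h.py <<'E'
def goto(tgt,yang=None):
    "tool-frame units to reach world TCP tgt, and turn (deg) wanted"
    s=env.get_state();M=att(s['orientation']);print('t',s['clock'],'tcp',s['tcp_pos'],'M',M.ravel(),'F',s['wrist_force'],'j6',s['joint_pos'][5])
    print('units',M.T@(np.array(tgt)-s['tcp_pos'])/.25,'yang',np.degrees(np.arctan2(M[1,1],M[0,1])))
E
python3 -c "
from h import *
goto([.646,-.2545,.1005])"
```

```text
t 4.1 tcp [ 0.6454 -0.2554  0.2299] M [-0.9673 -0.2537 -0.0016 -0.2537  0.9673  0.0013  0.0013  0.0016 -1.    ] F [-0.1153  1.0697  0.2987] j6 -0.7489462165634567
units [-0.0037  0.0021  0.5175] yang 104.69618717058717
```

Request:
{"op": "jog_arm", "data": {"increments": [[[0, 0, 0.09, 0, 0, 0, 0], [0, 0, 0.09, 0, 0, 0, 0], [0, 0, 0.09, 0, 0, 0, 0], [0, 0, 0.08, 0, 0, 0, 60], [0, 0, 0.06, 0, 0, 0, 80], [0, 0, 0.05, 0, 0, 0, 100], [0, 0, 0.04, 0, 0, 0, 120], [0, 0, 0.0175, 0, 0, 0, 140], [0, 0, 0, 0, 0, 0, 150], [0, 0, 0, 0, 0, 0, 150]]]}}

```text
clock: 5.1
tcp_pos: [0.646, -0.2548, 0.1027]
orientation: [0.0, -0.129, 0.992, -0.0]
wrist_force: [0.5, 0.4, 0.6]
finger_gap: 0.0351
grip_force: 0.0
```

```bash
python3 - <<'E'
from h import *
goto([.646,-.2545,.1005])
a=cams.read_camera('top')['pixels'][80:180,260:360,::-1];b=cams.read_camera('side')['pixels'][140:260,320:430,::-1]
a=cv2.resize(a,(400,400),interpolation=2);b=cv2.resize(b,(367,400),interpolation=2)
cv2.imwrite('pics/g1.png',np.hstack([a,b]));print(env.get_state()['finger_gap'])
E
```

```text
t 5.1 tcp [ 0.646  -0.2548  0.1027] M [-0.9669 -0.2552  0.001  -0.2552  0.9669 -0.0004 -0.0009 -0.0007 -1.    ] F [0.5412 0.3635 0.6196] j6 -0.7491973210211615
units [-0.0004  0.001   0.0086] yang 104.78366710086354
0.03522972552472548
```

View pics/g1.png

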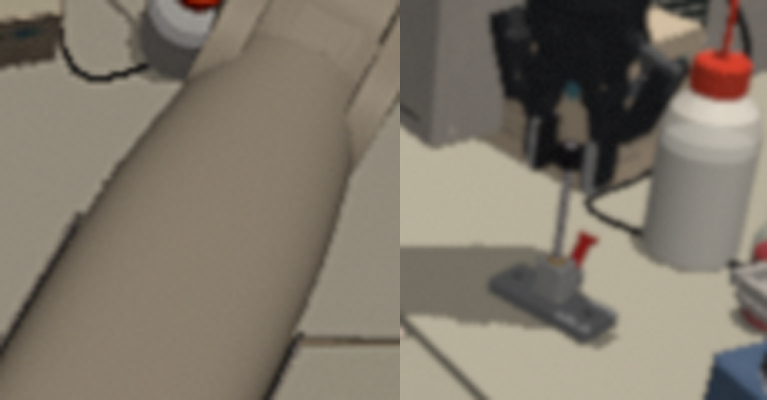

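The side view shows the knob midway between the pads, with gauge and lever untouched. The top view is blocked by the arm. Next I close and lift a little.

Request:
{"op": "jog_arm", "data": {"increments": [[[0, 0, 0, 0, 0, 0, 175], [0, 0, 0, 0, 0, 0, 190], [0, 0, 0, 0, 0, 0, 205], [0, 0, 0, 0, 0, 0, 220], [0, 0, 0, 0, 0, 0, 230], [0, 0, 0, 0, 0, 0, 230]]], "force": 40}}

```text
clock: 5.8
tcp_pos: [0.6457, -0.2546, 0.1021]
orientation: [0.0, -0.129, 0.992, 0.0]
wrist_force: [0.2, 1.5, 1.0]
finger_gap: 0.0166
grip_force: 38.9
```

Request:
{"op": "jog_arm", "data": {"increments": [[[0, 0, -0.01, 0, 0, 0, 230], [0, 0, -0.03, 0, 0, 0, 230], [0, 0, -0.06, 0, 0, 0, 230], [0, 0, -0.1, 0, 0, 0, 230], [0, 0, -0.1, 0, 0, 0, 230], [0, 0, -0.1, 0, 0, 0, 230], [0, 0, -0.08, 0, 0, 0, 230], [0, 0, -0.04, 0, 0, 0, 230], [0, 0, 0, 0, 0, 0, 230]]]}}

```text
clock: 6.7
tcp_pos: [0.6461, -0.255, 0.2333]
orientation: [0.001, -0.129, 0.992, -0.001]
wrist_force: [0.1, 0.1, -4.7]
finger_gap: 0.0164
grip_force: 39.3
```

```bash
python3 - <<'E'
from h import *
S=cams.read_camera('side');goto([.489,-.1447,.232]);st=env.get_state();tc=st['tcp_pos']
print(st['finger_gap'],st['grip_force'],proj(S,tc-[0,0,.1]))
u=np.round(proj(S,tc-[0,0,.05])).astype(int);x0,y0=u-[60,50];print(x0,y0)
cv2.imwrite('pics/g2.png',cv2.resize(S['pixels'][y0:y0+100,x0:x0+120,::-1],None,fx=6,fy=6,interpolation=2))
for t in('depth_gauge','rod_knob'):
    print(t,[(q['uv'],q['conf']) for q in spotter.landmark_of(t,'side')])
E
```

```text
t 6.75 tcp [ 0.6457 -0.2548  0.2317] M [-0.9669 -0.255   0.0001 -0.255   0.9669 -0.     -0.0001 -0.0001 -1.    ] F [ 0.4085  0.1607 -6.2053] j6 -0.7491972772828712
units [ 0.4937  0.5855 -0.0014] yang 104.77387248786607
0.016405098107425267 39.29992318153381 [371.2711 182.1058]
314 111
depth_gauge [([371.6, 179.5], 0.76)]
rod_knob [([378.4, 127.7], 0.42)]
```

View pics/g2.png

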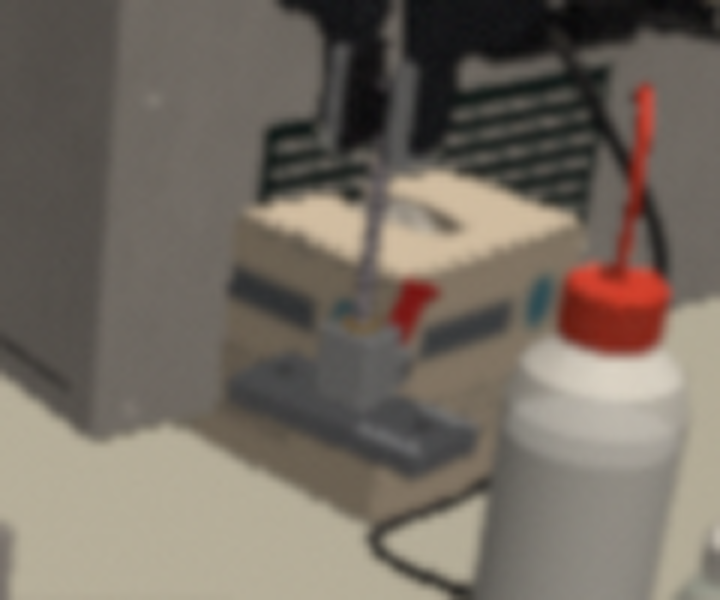

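The gauge hangs level from the knob. The wrist reads about 5 N, which matches its weight. Next I move it over the well.

Request:
{"op": "jog_arm", "data": {"increments": [[[0.01, 0.012, 0, 0, 0, 0, 230], [0.025, 0.03, 0, 0, 0, 0, 230], [0.045, 0.053, 0, 0, 0, 0, 230], [0.055, 0.065, 0, 0, 0, 0, 230], [0.06, 0.072, 0, 0, 0, 0, 230], [0.06, 0.072, 0, 0, 0, 0, 230], [0.06, 0.072, 0, 0, 0, 0, 230], [0.06, 0.0715, 0, 0, 0, 0, 230], [0.05, 0.06, 0, 0, 0, 0, 230], [0.04, 0.045, 0, 0, 0, 0, 230], [0.02, 0.024, 0, 0, 0, 0, 230], [0.0087, 0.009, 0, 0, 0, -0.01, 230], [0, 0, 0, 0, 0, -0.009, 230], [0, 0, 0, 0, 0, 0, 230], [0, 0, 0, 0, 0, 0, 230], [0, 0, 0, 0, 0, 0, 230]]]}}

```text
clock: 8.45
tcp_pos: [0.4891, -0.1449, 0.2317]
orientation: [-0.0, -0.158, 0.987, 0.0]
wrist_force: [0.5, 0.1, -5.9]
finger_gap: 0.0164
grip_force: 39.3
```

```bash
python3 - <<'E'
from h import *
S=cams.read_camera('side');goto([.489,-.1447,.232]);x0,y0=225,110
for t in('depth_gauge','rod_knob','well_mouth','lever_tip'):
    print(t,[(q['uv'],q['conf']) for q in spotter.landmark_of(t,'side')])
cv2.imwrite('pics/g3.png',cv2.resize(S['pixels'][y0:y0+115,x0:x0+120,::-1],None,fx=5.2,fy=5.2,interpolation=2))
E
```

```text
t 8.5 tcp [ 0.4891 -0.1448  0.2317] M [-0.9501 -0.3119 -0.0001 -0.3119  0.9501  0.0002  0.0001  0.0002 -1.    ] F [-0.0664 -0.6956 -5.3644] j6 -0.7625569022088551
units [ 0.0003  0.0004 -0.0011] yang 108.17539354930496
depth_gauge [([283.3, 173.5], 0.72)]
rod_knob [([283.6, 128.0], 0.59)]
well_mouth [([282.4, 194.8], 0.91)]
lever_tip [([293.5, 154.2], 0.46), ([281.9, 221.5], 0.41)]
```

View pics/g3.png

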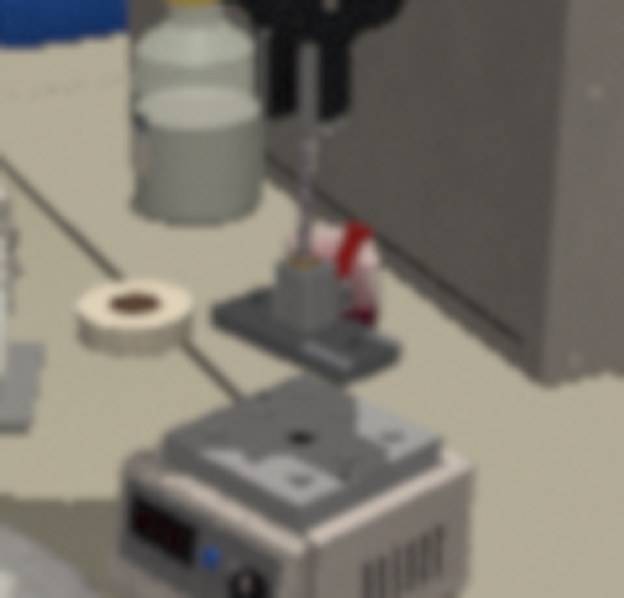

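```bash
python3 - <<'E'
from h import *
S=cams.read_camera('side')
k=lambda p:(np.array(p)-[225,110])*5.2
M=R.from_euler('z',.317).as_matrix();o=np.array([.489,-.1447,.2317-.1022])
for l in[(0,0,.04),(0,0,.07),(0,0,.09),(-.018,.042,.012),(-.018,.042,0),(-.018,-.042,0),(-.018,-.042,.012),(.018,-.042,.012),(.018,-.042,0)]:print(l,k(proj(S,o+M@np.array(l))))
print('well',k(proj(S,(.489,-.1447,.086))))
# pixel-level rod column at some rows, well centroid
p=S['pixels'].astype(int)
for r in(135,140,145,150,155):print(r,p[r,278:292].sum(1)//3)
E
```

```text
(0, 0, 0.04) [301.6483 262.3126]
(0, 0, 0.07) [302.014  195.9707]
(0, 0, 0.09) [302.2648 150.463 ]
(-0.018, 0.042, 0.012) [204.9234 305.2136]
(-0.018, 0.042, 0) [205.4108 329.9151]
(-0.018, -0.042, 0) [341.2875 392.5486]
(-0.018, -0.042, 0.012) [341.7121 366.5255]
(0.018, -0.042, 0.012) [401.9713 340.0249]
(0.018, -0.042, 0) [401.1508 365.5754]
well [300.6926 435.7052]
135 [79 78 78 76 75 77 83 89 90 89 83 83 84 79]
140 [70 75 78 79 82 87 85 79 78 79 79 80 81 80]
145 [94 85 79 77 78 81 78 73 74 76 77 79 79 79]
150 [166 165 163 146 115  94  87  83  79  76  70  65  61  64]
155 [164 160 156 147 118 101 122 152 166 168 168 162 135  92]
```

The gauge hangs over the block with the rod in line with the well to within about 1 mm, at a slight tilt of about 2°. The tape and bottles are well clear. I lower it gently.

Request:
{"op": "jog_arm", "data": {"increments": [[[0, 0, 0.01, 0, 0, 0, 230], [0, 0, 0.025, 0, 0, 0, 230], [0, 0, 0.035, 0, 0, 0, 230], [0, 0, 0.03, 0, 0, 0, 230], [0, 0, 0.02, 0, 0, 0, 230], [0, 0, 0.012, 0, 0, 0, 230], [0, 0, 0.008, 0, 0, 0, 230], [0, 0, 0.004, 0, 0, 0, 230], [0, 0, 0, 0, 0, 0, 230]]]}}

```text
clock: 9.65
tcp_pos: [0.489, -0.1447, 0.196]
orientation: [0.0, -0.158, 0.987, -0.0]
wrist_force: [-1.2, -1.2, -5.7]
finger_gap: 0.0162
grip_force: 39.3
```

Request:
{"op": "jog_arm", "data": {"increments": [[[0, 0, 0.004, 0, 0, 0, 230], [0, 0, 0.004, 0, 0, 0, 230], [0, 0, 0.003, 0, 0, 0, 230], [0, 0, 0.003, 0, 0, 0, 230], [0, 0, 0, 0, 0, 0, 230], [0, 0, 0, 0, 0, 0, 230]]]}}

```text
clock: 10.25
tcp_pos: [0.4889, -0.1446, 0.1924]
orientation: [0.0, -0.158, 0.987, 0.0]
wrist_force: [0.6, -0.8, -5.7]
finger_gap: 0.0165
grip_force: 39.3
```

Request:
{"op": "jog_arm", "data": {"increments": [[[0, 0, 0.003, 0, 0, 0, 230], [0, 0, 0.003, 0, 0, 0, 230], [0, 0, 0.003, 0, 0, 0, 230], [0, 0, 0, 0, 0, 0, 230]]]}}

```text
clock: 10.65
tcp_pos: [0.4888, -0.1446, 0.19]
orientation: [-0.0, -0.158, 0.987, 0.0]
wrist_force: [0.8, -0.3, -5.6]
finger_gap: 0.0164
grip_force: 39.3
```

Request:
{"op": "jog_arm", "data": {"increments": [[[0, 0, 0.003, 0, 0, 0, 230], [0, 0, 0.003, 0, 0, 0, 230], [0, 0, 0.003, 0, 0, 0, 230], [0, 0, 0, 0, 0, 0, 230]]]}}

```text
clock: 11.05
tcp_pos: [0.4891, -0.1446, 0.1884]
orientation: [0.0, -0.158, 0.987, -0.0]
wrist_force: [-0.5, -0.3, -1.1]
finger_gap: 0.0167
grip_force: 39.7
```

Request:
{"op": "jog_arm", "data": {"increments": [[[0, 0, 0.002, 0, 0, 0, 230], [0, 0, 0.003, 0, 0, 0, 230], [0, 0, 0.004, 0, 0, 0, 230], [0, 0, 0.004, 0, 0, 0, 230], [0, 0, 0, 0, 0, 0, 230], [0, 0, 0, 0, 0, 0, 230]]], "force": 20}}

```text
clock: 11.65
tcp_pos: [0.489, -0.1447, 0.1846]
orientation: [0.0, -0.158, 0.987, 0.0]
wrist_force: [-2.2, 0.7, 0.2]
finger_gap: 0.0166
grip_force: 39.8
```

```bash
python3 - <<'E'
from h import *
S=cams.read_camera('side');T=cams.read_camera('top');goto([.489,-.1447,.15]);x0,y0=235,140
o=np.array([.489,-.1447,.086]);M=R.from_euler('z',.317).as_matrix()
for l in[(0,0,.04),(0,0,.07),(-.018,.042,.012),(-.018,-.042,0),(.018,-.042,.012)]:print(l,(proj(S,o+M@np.array(l))+.5-[x0,y0])*6-.5)
cv2.imwrite('pics/g4.png',cv2.resize(S['pixels'][y0:y0+95,x0:x0+110,::-1],None,fx=6,fy=6,interpolation=2))
E
```

```text
t 11.75 tcp [ 0.489  -0.1447  0.1846] M [-0.95   -0.3122  0.     -0.3122  0.95    0.     -0.0001  0.     -1.    ] F [-0.7061  0.7931  1.3058] j6 -0.7627933137837422
units [-0.0001 -0.0002  0.1384] yang 108.19486405184591
(0, 0, 0.04) [289.9686 231.6845]
(0, 0, 0.07) [290.3705 158.7787]
(-0.018, 0.042, 0.012) [180.9546 276.2647]
(-0.018, -0.042, 0) [334.5727 380.8891]
(0.018, -0.042, 0.012) [402.941  319.8471]
```

View pics/g4.png

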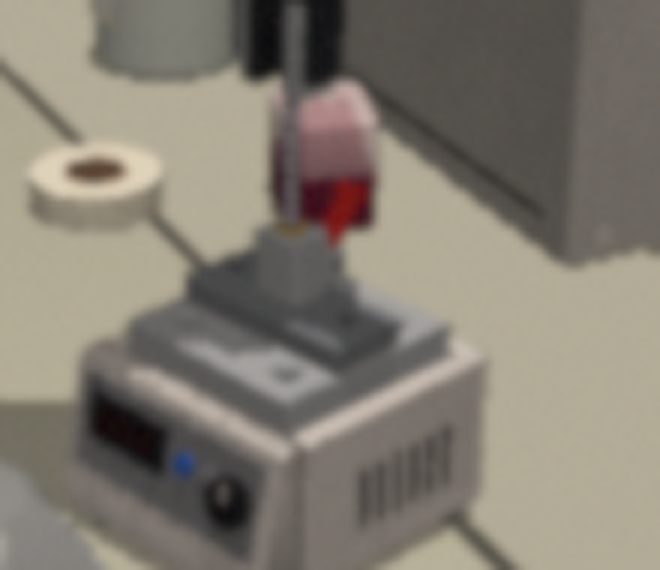

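The foot sits on the block and the rod is already 3.5 mm into the well, with the wrist showing only the rod's drag. Next I lower the rod to just above the shallowest possible depth.

Request:
{"op": "jog_arm", "data": {"increments": [[[0, 0, 0.01, 0, 0, 0, 230], [0, 0, 0.01, 0, 0, 0, 230], [0, 0, 0.01, 0, 0, 0, 230], [0, 0, 0.01, 0, 0, 0, 230], [0, 0, 0, 0, 0, 0, 230]]]}}

```text
clock: 12.25
tcp_pos: [0.4888, -0.1446, 0.174]
orientation: [-0.0, -0.158, 0.987, 0.0]
wrist_force: [0.1, 1.1, -2.8]
finger_gap: 0.0166
grip_force: 39.5
```

Request:
{"op": "jog_arm", "data": {"increments": [[[0, 0, 0.015, 0, 0, 0, 230], [0, 0, 0.015, 0, 0, 0, 230], [0, 0, 0.015, 0, 0, 0, 230], [0, 0, 0.015, 0, 0, 0, 230], [0, 0, 0.013, 0, 0, 0, 230], [0, 0, 0.01, 0, 0, 0, 230], [0, 0, 0.006, 0, 0, 0, 230], [0, 0, 0, 0, 0, 0, 230]]]}}

```text
clock: 13.05
tcp_pos: [0.4888, -0.1446, 0.152]
orientation: [-0.0, -0.158, 0.987, 0.0]
wrist_force: [-0.5, 0.0, -2.1]
finger_gap: 0.0164
grip_force: 39.6
```

Request:
{"op": "jog_arm", "data": {"increments": [[[0, 0, 0.004, 0, 0, 0, 230], [0, 0, 0.004, 0, 0, 0, 230], [0, 0, 0.004, 0, 0, 0, 230], [0, 0, 0.004, 0, 0, 0, 230]]]}}

```text
clock: 13.45
tcp_pos: [0.4889, -0.1446, 0.1484]
orientation: [0.0, -0.158, 0.987, 0.0]
wrist_force: [-2.1, 1.1, 1.4]
finger_gap: 0.0167
grip_force: 39.9
```

Request:
{"op": "jog_arm", "data": {"increments": [[[0, 0, 0.002, 0, 0, 0, 230], [0, 0, 0.002, 0, 0, 0, 230], [0, 0, 0, 0, 0, 0, 230]]]}}

```text
clock: 13.75
tcp_pos: [0.4889, -0.1446, 0.1473]
orientation: [-0.0, -0.158, 0.987, 0.0]
wrist_force: [-1.6, 0.2, 0.2]
finger_gap: 0.0166
grip_force: 39.9
```

Request:
{"op": "jog_arm", "data": {"increments": [[[0, 0, 0.002, 0, 0, 0, 230], [0, 0, 0.002, 0, 0, 0, 230], [0, 0, 0, 0, 0, 0, 230]]]}}

```text
clock: 14.05
tcp_pos: [0.4889, -0.1446, 0.1463]
orientation: [-0.0, -0.158, 0.987, 0.0]
wrist_force: [-1.3, 0.1, 0.6]
finger_gap: 0.0165
grip_force: 39.9
```

Request:
{"op": "jog_arm", "data": {"increments": [[[0, 0, 0.002, 0, 0, 0, 230], [0, 0, 0.002, 0, 0, 0, 230], [0, 0, 0, 0, 0, 0, 230]]]}}

```text
clock: 14.35
tcp_pos: [0.4889, -0.1446, 0.1453]
orientation: [-0.0, -0.158, 0.987, 0.0]
wrist_force: [-0.8, 1.0, 0.8]
finger_gap: 0.0164
grip_force: 39.9
```

Request:
{"op": "jog_arm", "data": {"increments": [[[0, 0, 0.002, 0, 0, 0, 230], [0, 0, 0.002, 0, 0, 0, 230], [0, 0, 0, 0, 0, 0, 230]]]}}

```text
clock: 14.65
tcp_pos: [0.4889, -0.1446, 0.1443]
orientation: [-0.0, -0.158, 0.987, 0.0]
wrist_force: [-1.3, 1.3, 1.4]
finger_gap: 0.0165
grip_force: 39.9
```

Request:
{"op": "jog_arm", "data": {"increments": [[[0, 0, 0.002, 0, 0, 0, 230], [0, 0, 0.002, 0, 0, 0, 230], [0, 0, 0, 0, 0, 0, 230]]]}}

```text
clock: 14.95
tcp_pos: [0.4889, -0.1446, 0.1433]
orientation: [-0.0, -0.158, 0.987, 0.0]
wrist_force: [-1.4, 1.4, 1.6]
finger_gap: 0.0164
grip_force: 39.9
```

Request:
{"op": "jog_arm", "data": {"increments": [[[0, 0, 0.002, 0, 0, 0, 230], [0, 0, 0.002, 0, 0, 0, 230], [0, 0, 0, 0, 0, 0, 230]]]}}

```text
clock: 15.25
tcp_pos: [0.4889, -0.1446, 0.1423]
orientation: [-0.0, -0.158, 0.987, 0.0]
wrist_force: [-1.5, 1.3, 0.6]
finger_gap: 0.0167
grip_force: 39.9
```

Request:
{"op": "jog_arm", "data": {"increments": [[[0, 0, 0.002, 0, 0, 0, 230], [0, 0, 0.002, 0, 0, 0, 230], [0, 0, 0, 0, 0, 0, 230]]]}}

```text
clock: 15.55
tcp_pos: [0.4889, -0.1446, 0.1413]
orientation: [-0.0, -0.158, 0.987, 0.0]
wrist_force: [-1.6, 1.2, 1.4]
finger_gap: 0.0165
grip_force: 39.9
```

Request:
{"op": "jog_arm", "data": {"increments": [[[0, 0, 0.002, 0, 0, 0, 230], [0, 0, 0.002, 0, 0, 0, 230], [0, 0, 0, 0, 0, 0, 230]]]}}

```text
clock: 15.85
tcp_pos: [0.4889, -0.1446, 0.1403]
orientation: [0.0, -0.158, 0.987, 0.0]
wrist_force: [-1.9, 1.2, 1.7]
finger_gap: 0.0165
grip_force: 39.9
```

Request:
{"op": "jog_arm", "data": {"increments": [[[0, 0, 0.002, 0, 0, 0, 230], [0, 0, 0.002, 0, 0, 0, 230], [0, 0, 0, 0, 0, 0, 230]]]}}

```text
clock: 16.15
tcp_pos: [0.4889, -0.1446, 0.1393]
orientation: [-0.0, -0.158, 0.987, 0.0]
wrist_force: [-0.8, 0.5, 1.3]
finger_gap: 0.0166
grip_force: 39.9
```

Request:
{"op": "jog_arm", "data": {"increments": [[[0, 0, 0.002, 0, 0, 0, 230], [0, 0, 0.002, 0, 0, 0, 230], [0, 0, 0, 0, 0, 0, 230]]]}}

```text
clock: 16.45
tcp_pos: [0.489, -0.1446, 0.1385]
orientation: [0.0, -0.158, 0.987, 0.0]
wrist_force: [-2.2, 0.5, 2.9]
finger_gap: 0.0162
grip_force: 40.0
```

Request:
{"op": "jog_arm", "data": {"increments": [[[0, 0, 0.001, 0, 0, 0, 230], [0, 0, 0, 0, 0, 0, 230]]]}}

```text
clock: 16.65
tcp_pos: [0.489, -0.1446, 0.1384]
orientation: [0.0, -0.158, 0.987, -0.0]
wrist_force: [-2.3, 1.9, 4.1]
finger_gap: 0.0161
grip_force: 40.2
```

Request:
{"op": "jog_arm", "data": {"increments": [[[0, 0, 0.001, 0, 0, 0, 230], [0, 0, 0, 0, 0, 0, 230]]]}}

```text
clock: 16.85
tcp_pos: [0.4891, -0.1446, 0.1383]
orientation: [0.0, -0.158, 0.987, -0.0]
wrist_force: [-2.2, 1.6, 5.5]
finger_gap: 0.0164
grip_force: 40.3
```

Bottom found at TCP z ≈ 0.138, so the rod is out about 50 mm. I release, rise, and turn 90° to pinch along the gauge's x.

Request:
{"op": "jog_arm", "data": {"increments": [[[0, 0, 0, 0, 0, 0, 215], [0, 0, 0, 0, 0, 0, 190], [0, 0, 0, 0, 0, 0, 120], [0, 0, 0, 0, 0, 0, 60], [0, 0, 0, 0, 0, 0, 30], [0, 0, 0, 0, 0, 0, 0]]]}}

```text
clock: 17.45
tcp_pos: [0.489, -0.1446, 0.1378]
orientation: [-0.0, -0.158, 0.987, 0.0]
wrist_force: [-0.3, 0.4, -0.6]
finger_gap: 0.0783
grip_force: 0.0
```

Request:
{"op": "jog_arm", "data": {"increments": [[[0, 0, -0.03, 0, 0, 0, 0], [0, 0, -0.05, 0, 0, 0, 0], [0, 0, -0.05, 0, 0, 0, 0], [0, 0, -0.05, 0, 0, 0, 0], [0, 0, 0, 0, 0, 0.0455, 0], [0, 0, 0, 0, 0, 0.0455, 0], [0, 0, 0, 0, 0, 0.0455, 0], [0, 0, 0, 0, 0, 0.0455, 0], [0, 0, 0, 0, 0, 0.0455, 0], [0, 0, 0, 0, 0, 0.0455, 0], [0, 0, 0, 0, 0, 0.0455, 0], [0, 0, 0, 0, 0, 0.0455, 0], [0, 0, 0, 0, 0, 0.0455, 0], [0, 0, 0, 0, 0, 0.0455, 0], [0, 0, 0, 0, 0, 0.045, 0], [0, 0, 0, 0, 0, 0, 0], [0, 0, 0, 0, 0, 0, 0]]]}}

```text
clock: 19.15
tcp_pos: [0.4892, -0.1447, 0.1837]
orientation: [0.001, 0.585, 0.811, 0.0]
wrist_force: [-0.4, 0.3, -1.3]
finger_gap: 0.0856
grip_force: 0.0
```

```bash
python3 - <<'E'
from h import *
S=cams.read_camera('side');x0,y0=235,140
M=R.from_euler('z',.317).as_matrix();o=np.array([.489,-.1447,.086]);goto(o+M@[.015,0,.03])
st=env.get_state();print(st['joint_pos'],st['finger_gap'])
for l in[(0,0,.04),(0,0,.070),(.034,0,.043),(-.018,.042,.012),(-.018,-.042,0),(.018,-.042,.012),(.018,-.042,0)]:print(l,(proj(S,o+M@np.array(l))+.5-[x0,y0])*6-.5)
cv2.imwrite('pics/g5.png',cv2.resize(S['pixels'][y0:y0+95,x0:x0+110,::-1],None,fx=6,fy=6,interpolation=2))
E
```

```text
t 19.2 tcp [ 0.4891 -0.1447  0.1835] M [-0.315   0.9491  0.0007  0.9491  0.315  -0.0002 -0.0004  0.0006 -1.    ] F [-0.9418  0.4184 -0.2666] j6 0.8051379040658754
units [0.     0.0594 0.2699] yang 18.361757866150096
[-0.4452  0.2077 -0.2128  1.1496  0.0001  0.8051] 0.08550105700660904
(0, 0, 0.04) [289.9686 231.6845]
(0, 0, 0.07) [290.3705 158.7787]
(0.034, 0, 0.043) [353.4296 197.5483]
(-0.018, 0.042, 0.012) [180.9546 276.2647]
(-0.018, -0.042, 0) [334.5727 380.8891]
(0.018, -0.042, 0.012) [402.941  319.8471]
(0.018, -0.042, 0) [402.0391 347.9333]
```

View pics/g5.png

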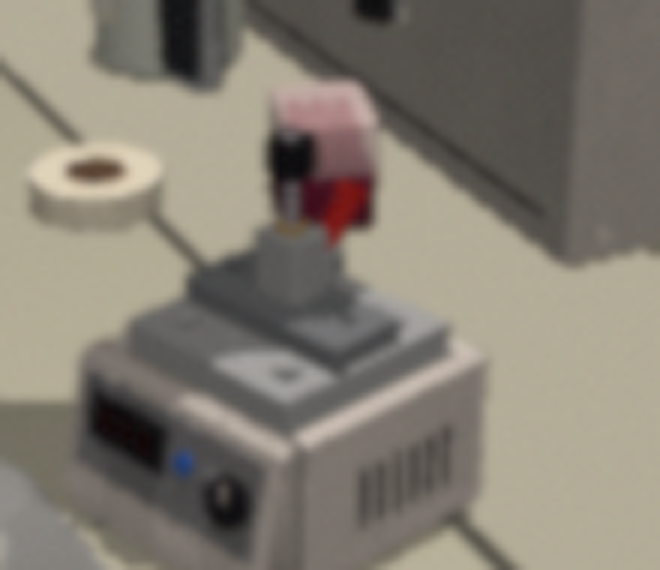

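```bash
python3 - <<'E'
from h import *
S=cams.read_camera('side');x0,y0=258,160;k=12
I=S['pixels'][y0:y0+48,x0:x0+60,::-1].astype(float);I=np.clip((I-40)*1.6,0,255).astype(np.uint8)
I=cv2.resize(I,None,fx=k,fy=k,interpolation=2)
M=R.from_euler('z',.317).as_matrix();o=np.array([.489,-.1447,.086])
q=lambda l:tuple(int(v) for v in (proj(S,o+M@np.array(l))+.5-[x0,y0])*k)
for z,c in((0,(255,0,0)),(.012,(0,255,0))):
    P=[q((a*.018,b*.042,z)) for a,b in((1,1),(1,-1),(-1,-1),(-1,1))];cv2.polylines(I,[np.array(P)],True,c,1)
P=[q((a,b,.04)) for a,b in((.010,.011),(.010,-.011),(-.009,-.011),(-.009,.011))];cv2.polylines(I,[np.array(P)],True,(0,255,255),1)
P=[q((a*.044,b*.044,0)) for a,b in((1,1),(1,-1),(-1,-1),(-1,1))];cv2.polylines(I,[np.array(P)],True,(255,0,255),1)
cv2.imwrite('pics/g6.png',I)
E
```

```text
(no output)
```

View pics/g6.png

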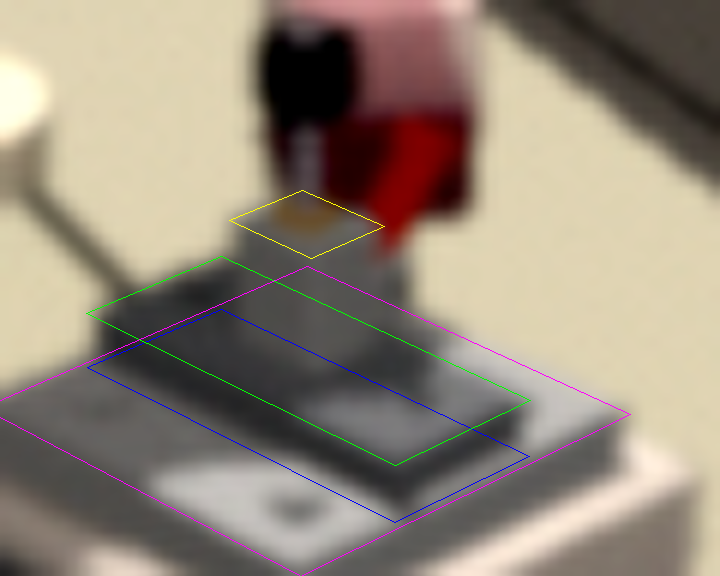

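The overlay shows the gauge sitting flat and parallel to the block, perhaps 1–2 mm toward +x. The knob is down and the lever still open. I go down astride post and lever.

Request:
{"op": "jog_arm", "data": {"increments": [[[0, 0.032, 0, 0, 0, 0, 40], [0, 0.032, 0, 0, 0, 0, 60], [0, 0, 0.04, 0, 0, 0, 64], [0, 0, 0.06, 0, 0, 0, 64], [0, 0, 0.06, 0, 0, 0, 64], [0, 0, 0.06, 0, 0, 0, 64], [0, 0, 0.05, 0, 0, 0, 64], [0, 0, 0.035, 0, 0, 0, 64], [0, 0, 0.013, 0, 0, 0, 64], [0, 0, 0, 0, 0, 0, 64]]], "force": 20}}

```text
clock: 20.25
tcp_pos: [0.5039, -0.1395, 0.103]
orientation: [-0.0, 0.586, 0.81, -0.0]
wrist_force: [0.2, -0.2, 0.4]
finger_gap: 0.064
grip_force: 0.0
```

Request:
{"op": "jog_arm", "data": {"increments": [[[0, 0, 0, 0, 0, 0, 80], [0, 0, 0, 0, 0, 0, 92], [0, 0, 0, 0, 0, 0, 100], [0, 0, 0, 0, 0, 0, 100], [0, 0, 0, 0, 0, 0, 100]]]}}

```text
clock: 20.75
tcp_pos: [0.5042, -0.1397, 0.1036]
orientation: [0.0, 0.586, 0.81, 0.0]
wrist_force: [-0.5, 0.6, -0.7]
finger_gap: 0.052
grip_force: 0.0
```

```bash
python3 - <<'E'
from h import *
S=cams.read_camera('side');x0,y0=250,130;k=9
I=S['pixels'][y0:y0+66,x0:x0+80,::-1].astype(float);I=np.clip((I-25)*1.7,0,255).astype(np.uint8)
I=cv2.resize(I,None,fx=k,fy=k,interpolation=2)
st=env.get_state();tc=st['tcp_pos'];M=att(st['orientation'])
for s in(-.026,.026):
    for z in (0,-.02): print(s,z,(proj(S,tc+M@[-.011,s,z])+.5-[x0,y0])*k)
cv2.imwrite('pics/g7.png',I)
E
```

```text
-0.026 0 [302.3711 545.0723]
-0.026 -0.02 [302.7652 473.5251]
0.026 0 [446.2249 479.7623]
0.026 -0.02 [448.1524 409.9876]
```

View pics/g7.png

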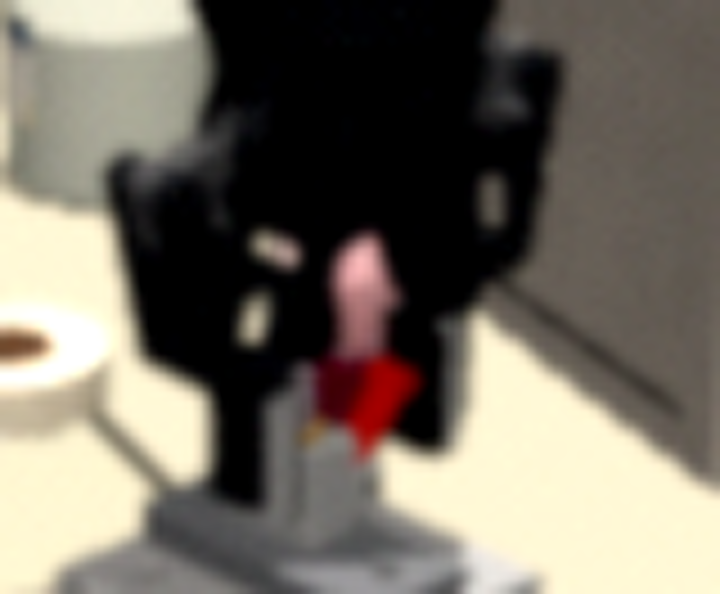

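The left pad stands right at the post's side, and the right pad is just outside the red lever tip. Next I close, shifting the tool so that the post-side pad stays put.

Request:
{"op": "jog_arm", "data": {"increments": [[[0, -0.004, 0, 0, 0, 0, 106], [0, -0.004, 0, 0, 0, 0, 112], [0, -0.004, 0, 0, 0, 0, 118], [0, -0.004, 0, 0, 0, 0, 124], [0, 0, 0, 0, 0, 0, 124]]]}}

```text
clock: 21.3
tcp_pos: [0.5017, -0.1409, 0.1043]
orientation: [0.001, 0.586, 0.81, 0.001]
wrist_force: [5.5, 3.5, 4.1]
finger_gap: 0.0443
grip_force: 3.2
```

Request:
{"op": "jog_arm", "data": {"increments": [[[0, 0.004, 0, 0, 0, 0, 128], [0, 0.002, 0, 0, 0, 0, 132], [0, 0, 0, 0, 0, 0, 132]]]}}

```text
clock: 21.6
tcp_pos: [0.5005, -0.1412, 0.1039]
orientation: [-0.0, 0.587, 0.81, -0.002]
wrist_force: [-2.5, -1.6, 7.3]
finger_gap: 0.0413
grip_force: 5.3
```

Request:
{"op": "jog_arm", "data": {"increments": [[[0, -0.003, -0.003, 0, 0, 0, 137], [0, -0.004, -0.003, 0, 0, 0, 142], [0, -0.003, -0.002, 0, 0, 0, 147], [0, 0, 0, 0, 0, 0, 147]]]}}

```text
clock: 22.0
tcp_pos: [0.4986, -0.1413, 0.105]
orientation: [-0.001, 0.587, 0.81, -0.001]
wrist_force: [-3.0, -2.1, 1.1]
finger_gap: 0.0363
grip_force: 3.0
```

Request:
{"op": "jog_arm", "data": {"increments": [[[0, -0.005, -0.003, 0, 0, 0, 152], [0, -0.005, -0.003, 0, 0, 0, 157], [0, -0.004, -0.002, 0, 0, 0, 162], [0, 0, 0, 0, 0, 0, 162]]]}}

```text
clock: 22.4
tcp_pos: [0.496, -0.1418, 0.1073]
orientation: [-0.0, 0.586, 0.81, 0.0]
wrist_force: [0.9, 0.5, -1.2]
finger_gap: 0.031
grip_force: 1.5
```

Close the rest with a firm final squeeze.

Request:
{"op": "jog_arm", "data": {"increments": [[[0, -0.002, 0, 0, 0, 0, 166], [0, -0.002, 0, 0, 0, 0, 170], [0, 0, 0, 0, 0, 0, 174], [0, 0, 0, 0, 0, 0, 178], [0, 0, 0, 0, 0, 0, 180], [0, 0, 0, 0, 0, 0, 180]]]}}

```text
clock: 23.0
tcp_pos: [0.4954, -0.1423, 0.1076]
orientation: [0.0, 0.586, 0.81, 0.0]
wrist_force: [0.9, 3.9, 1.4]
finger_gap: 0.0288
grip_force: 19.8
```

Request:
{"op": "jog_arm", "data": {"increments": [[[0, 0, 0, 0, 0, 0, 165], [0, 0, 0, 0, 0, 0, 140], [0, 0, 0, 0, 0, 0, 100], [0, 0, 0, 0, 0, 0, 50], [0, 0, 0, 0, 0, 0, 30], [0, 0, 0, 0, 0, 0, 30]]]}}

```text
clock: 23.6
tcp_pos: [0.4951, -0.1427, 0.1074]
orientation: [-0.0, 0.586, 0.81, -0.0]
wrist_force: [-0.6, 0.5, 0.7]
finger_gap: 0.0754
grip_force: 0.0
```

Request:
{"op": "jog_arm", "data": {"increments": [[[0, 0, -0.03, 0, 0, 0, 30], [0, 0, -0.07, 0, 0, 0, 30], [0, 0, -0.1, 0, 0, 0, 30], [0, 0, -0.1, 0, 0, 0, 30], [0, 0, -0.1, 0, 0, 0, 30], [0, 0, -0.1, 0, 0, 0, 30], [0.05, -0.1, -0.08, 0, 0, 0, 30], [0.08, -0.1, -0.03, 0, 0, 0, 30], [0.08, -0.1, 0, 0, 0, 0, 30], [0.1, -0.1, 0, 0, 0, 0, 30], [0.1, 0, 0, 0, 0, 0, 30], [0.1, 0, 0, 0, 0, 0, 30], [0.1, 0, 0, 0, 0, 0, 30], [0.1, 0, 0, 0, 0, 0, 30], [0, 0, 0, 0, 0, 0, 30], [0, 0, 0, 0, 0, 0, 30]]]}}

```text
clock: 25.2
tcp_pos: [0.3448, -0.0051, 0.2605]
orientation: [0.001, 0.586, 0.81, 0.0]
wrist_force: [0.2, -0.1, -0.2]
finger_gap: 0.0754
grip_force: 0.0
```

```bash
python3 - <<'E'
from h import *
S=cams.read_camera('side');T=cams.read_camera('top');print(env.get_state()['tcp_pos'],env.get_state()['clock'])
x0,y0=258,155;k=10
I=cv2.resize(S['pixels'][y0:y0+50,x0:x0+45,::-1],None,fx=9,fy=9,interpolation=2)
J=cv2.resize(T['pixels'][155:205,255:290,::-1],None,fx=9,fy=9,interpolation=2)
I=np.hstack([I,J]);cv2.imwrite('pics/g8.png',np.clip((I.astype(float)-30)*1.5,0,255).astype(np.uint8))
for t in('lever_tip','rod_knob','depth_gauge'):
    a=spotter.landmark_of(t,'side');b=spotter.landmark_of(t,'top')
    if a and b: print(t,tri(S,a[0]['uv'],T,b[0]['uv']))
E
```

```text
[ 0.3451 -0.0057  0.2602] 25.3
lever_tip (array([ 0.4178, -0.3102,  0.2288]), np.float64(0.010804222144265836))
rod_knob (array([ 0.4895, -0.1449,  0.1529]), np.float64(0.008450826354461007))
depth_gauge (array([ 0.4893, -0.1337,  0.0906]), np.float64(0.00391953063382786))
```

View pics/g8.png

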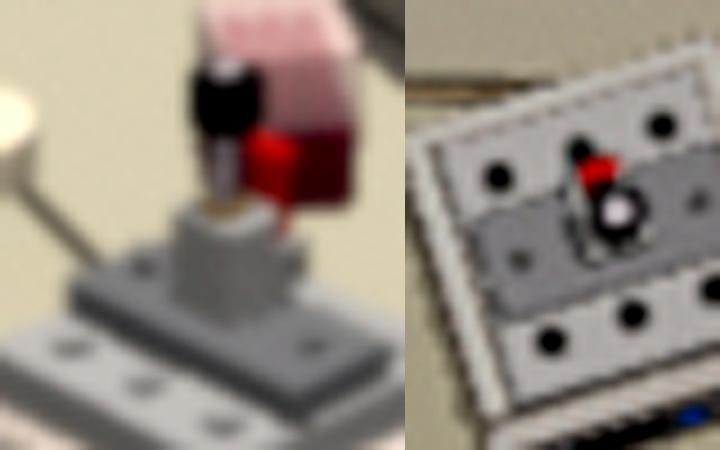

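The foot lies flat and square on the block. The lever stands upright by the post, and the knob is at its lowered height over the well (at about (225,100) in the crop). I hand in.

```bash
python3 -c "
from h import *
print(ticket.hand_in())"
```

```text
the job is handed in; nothing more can be done
None
```

The job is handed in: the gauge stands on the block with its foot flat, the rod locked and the lever closed. The tip touched the bottom about 50 mm below the well mouth, at a wrist force of 5.5 N or less. I did not re-check the tip's contact after locking.

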